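Lock the board stop with a quick-release pin

TASK

Lock the sliding stop of the board bracket: squeeze both side buttons of the quick-release pin, lift it out of its wooden holder, and feel with light pressure along the bracket's slot for the hole in the strap underneath. Keep the buttons squeezed and slide the pin through slot and hole until its collar rests fully on the bracket, then let go so that the buttons spring out and the balls lock it upright. Be gentle, never force the pin, and leave the bottles and the jar where they stand.

Things in the scene. Friction and masses are not known exactly. Their poses are not given: they have to be found in the camera images.
- lock_pin: quick-release ball-lock pin, loose, about 0.16 kg, at first upright in the holder, collar on its top. Origin on the axis at the collar's underside, z up to the head. Below: steel shank 12 mm across, 42 mm long, last 3 mm chamfered to 8 mm across. Above: round collar 32 mm across, 6 mm thick, then a black head 24 mm (x) by 20 mm (y), top 46 mm above the origin, with a squeeze button on each y face
- pin_grip (a point): middle of the head between the two flat steel buttons, 30 mm above the pin's origin; axes as the pin's. The buttons are 19 mm wide (x) and 28 mm high, 36 mm over both (along y) when out, 26 mm when squeezed; they are geared together, spring about 2 to 7 N each, and a grip of 20 N or more holds them fully in
- button_left (a joint): inward travel in m of the button on the pin's +y side: 0 out (balls out), 0.005 fully squeezed (balls drawn into the shank)
- button_right (a joint): the same for the button on the pin's -y side; moves together with button_left
- pin_balls (a point): point on the shank's axis 27.8 mm below the pin's origin, between the two locking balls, which stand out along the pin's x (17.6 mm over both, 7.6 mm high) and vanish into the shank when the buttons are squeezed; with the balls out the pin cannot pass the strap's hole in either direction
- pin_tip (a point): centre of the lower end of the pin's shank, 42 mm below the pin's origin; axes as the pin's
- pin_holder: fixed light wooden block 60 x 60 x 55 mm high with an upright round hole of 20 mm diameter, 48 mm deep, in its middle; origin at the centre of its underside on the bench
- bracket: fixed steel bracket, an upside-down channel 84 mm long (x), 92 mm over its foot flanges (y), 70 mm high; origin on the bench under the slot's centre, z up. Top plate 8 mm thick. An aluminium strap runs inside it along x, with a fence bent down at the strap's +x end, about 80 mm from the bracket's centre; it does not shift under forces below 40 N. Below the strap is free space
- slot_center (a point): centre of the slot's mouth on the plate's top, 70 mm above the bench; axes as the bracket's. The slot is 48 mm long (x), 14 mm wide. The strap's top is 9.5 mm below the plate's top, the strap 12 mm thick; its one round hole, 14 mm wide with 1 mm chamfer, lies on the slot's centre line up to 14 mm either way from the slot's centre: this differs each time, is not reported and must be felt for
- dropper_bottle: small brown dropper bottle, 33 mm wide, 92 mm tall, loose bystander standing near the work; origin at the centre of its underside
- lilac_bottle: lilac plastic bottle, 62 mm wide, 116 mm tall, loose bystander standing near the work; origin at the centre of its underside
- small_jar: small glass jar, 58 mm wide, 68 mm tall, loose bystander standing near the work; origin at the centre of its underside
- white_bottle: slim white bottle, 49 mm wide, 125 mm tall, loose bystander standing near the work; origin at the centre of its underside

How it is judged:
On the way, in this order (a step that is already met when the one before it is completed fails the run):
1. the pin is lifted clear of the holder with its buttons squeezed (value of joint button_left above 0.0035 m and z of pin_tip in the frame of pin_holder above 0.058 m), for 0.1 s.
2. the pin is slid through slot and strap hole, collar within 3 mm of the bracket's top, with its buttons still squeezed (value of joint button_left above 0.0025 m and z of lock_pin in the frame of slot_center below 0.003 m and y of lock_pin in the frame of slot_center between -0.004 and 0.004 m and x of lock_pin in the frame of slot_center between -0.02 and 0.02 m), for 0.1 s.
At the end, for the whole second after the job is handed in: The pin stands upright (within 0.1 rad) through the slot and the strap's hole, at rest, its collar within 3 mm of the bracket's top, its axis within 4 mm of the slot's centre line and 20 mm of the slot's centre along it, both buttons sprung out to within 1 mm (balls out under the strap) (z of lock_pin in the frame of slot_center between -0.003 and 0.003 m and y of lock_pin in the frame of slot_center between -0.004 and 0.004 m and x of lock_pin in the frame of slot_center between -0.02 and 0.02 m and angle between lock_pin's own z axis and vertical below 0.1 rad and value of joint each of button_left, button_right below 0.001 m and linear speed of lock_pin below 0.02 m/s); the robot touches nothing.
It fails at once if the pin is forced: it presses on the bracket or its strap with more than 40 N (contact force between lock_pin and bracket above 40 N).
It fails at once if the robot itself presses on the bracket with more than 40 N (contact force between any of the fingers, the arm and bracket above 40 N).
It fails at once if one of the bottles or the jar beside the work is moved more than 30 mm or tipped over (distance of any of dropper_bottle, lilac_bottle, small_jar, white_bottle from where it was at the start of the episode above 0.03 m or angle between any of dropper_bottle, lilac_bottle, small_jar, white_bottle's own z axis and vertical above 0.5 rad).
It also fails if it takes over 72 s, if anything falls off the work surface, if the arm or the gripper's body presses on something with over 40 N, if the wrist force passes 120 N, or if a joint passes its speed limit or range.

ROBOT

A 6-joint arm with a two-finger parallel gripper is mounted at the origin on a cart in front of the work surface, level with it; the furniture and walls round the work are solid. World frame = base frame: x ahead of the robot, y to its left, z up, the work surface at z = 0. Lengths are in m, angles in rad, forces in N, time in s.
With the tool pointing down it reaches from about 0.3 to 0.775 m from the base axis. Payload 14.6 kg.
Tool frame: the origin (TCP) lies on the centre line of the jaws, within the pads' length; the fingertips stand 19 mm ahead of it and the grasp point (between the pads) is the TCP; y points along the fingers, x is the direction in which the jaws open and shut, and the axes are right-handed (so a half turn about y gives the same grasp; the last joint's range is limited). The gripper opens to 94 mm and grips with 3 to 60 N. Pads are 16 mm wide; open, the fingers measure 119 mm over their backs; the gripper's body (75 mm by 177 mm) begins 78 mm behind the grasp point.
Start: joints at [1.135, 0.3, 1.521, -0, 1.321, -0.067], TCP at [0.198, 0.513, 0.224] pointing down, gripper open.
Joint ranges: [-3.03, 3.03], [-0.79, 2.21], [0.23, 2.52], [-1.04, 4.18], [0, 3.07], [-2.55, 2.55]. Speed limits (rad/s): [2.22, 2.22, 2.57, 3.14, 3.14, 3.14].

INTERFACE

Orientations are given as [roll, pitch, yaw] about the fixed x, y, z axes, in that order (R = Rz(yaw) Ry(pitch) Rx(roll)).
In Python, from station import ctrl, optics gives the robot as it stands.
- The arm moves only by the tool jog_arm, never from a script. Its argument "targets" is a list of rows, each a list of 3 entries, a list of its own where there are three numbers: the finger opening in cm, from 0 to 9.4, then the shift along the tool's x, y, z in cm, then the turn about the tool's y in rad. A call has 1 to 10 rows; each row is the pose to reach, as a shift and turn from the pose commanded when the call began, along the tool's axes at that moment; what a row does not reach only later rows make up. A row lasts 1/10 s, in which the tool goes at most 50 mm and 8.59 degrees, less where a joint would pass 70% of its speed; a pose out of reach is approached as far as the arm can. A call with a gripper value outside its range is refused whole. The fingers move at their own pace and stop on an object; "grip_force" is the grip in N (left out, the last holds). Time passes only in rows, so rows that repeat a pose let the fingers close. It gives the time, the measured TCP pose, the force and the opening at its end, in the units of the state.
- ctrl.get_obs(): the state, without advancing time (a new reading comes with each control period).
- optics.camera(name): name is "scene" or "top" or "wrist"; returns a dict with "img" (480x640x3 uint8, red, green, blue), "range_z" (480x640 float32, m along the optical axis (not along the pixel's ray), 0 where there is no reading), "camera_matrix" (3x3 intrinsics, pixels), "world_to_cam" (4x4, takes a point from world to camera coordinates); the wrist camera has in their place "mount" (4x4, takes a point from camera to tool coordinates, whose origin is the TCP and whose axes are the tool frame's). Camera axes: x right, y up, looking along -z (the intrinsics and any distortion apply to the point x, -y, -z); pixel columns grow to the right and rows downward; lengths in m; the calibration is good to about 2 mm. A picture is of the moment at which its call begins: read the wrist's pose just before it.
- ctrl.hand_in(): hands the job in, once; it reports no verdict.
The state is a dict: "time_s": time; "qpos": joint angles; "joint_vel": joint speeds; "tau": joint torques, N m; "ee_pos": TCP position; "eef_rot": TCP orientation; "force": force on the tool from outside, world axes, zero at the start; "moment": the same for the moment, N m; "grip_width": finger opening in m.
Only numpy, scipy, OpenCV 4.12 (cv2) and the standard library are available. Lean on these libraries where they do the work, as an engineer would, in place of code of your own. Each camera call takes 0.05 s, during which the arm holds its last target. There are 200 camera calls.

## Working session

There is one attempt and no reset: what is moved stays moved. The work goes in short steps, Python scripts to look and compute and a tool call to move; the robot and the scene stay as the last step left them, time stands still between calls to the robot, and variables do not carry over. Pictures are saved under pics/ and viewed, about 8 in all and at most 12, crops included, and the job is handed in when it is done.

Besides the shell and the picture viewer there is one more tool, called after ">>>" by a JSON object that holds its "api" and its "payload", one argument or row to a line. jog_arm: Moves the arm, as the interface text tells. Its arguments: {"type":"object","properties":{"targets":{"type":"array","items":{"type":"array"}},"grip_force":{"type":"number"}},"required":["targets"]}

```bash
mkdir -p pics; ls
cat > h.py <<'E'
import numpy as np, cv2
from station import ctrl, optics
from scipy.spatial.transform import Rotation as Ro
def T_tool(o=None):
    o=o or ctrl.get_obs(); T=np.eye(4); T[:3,:3]=Ro.from_euler('xyz',o['eef_rot']).as_matrix(); T[:3,3]=o['ee_pos']; return T
def shot(name,f=None):
    T=T_tool(); c=optics.camera(name)
    c['c2w']=T@c['mount'] if name=='wrist' else np.linalg.inv(c['world_to_cam'])
    if f: cv2.imwrite('pics/'+f,c['img'][:,:,::-1])
    return c
def cloud(c):
    z=c['range_z']; K=c['camera_matrix']; v,u=np.mgrid[:480,:640]
    P=np.stack([(u-K[0,2])/K[0,0]*z,-(v-K[1,2])/K[1,1]*z,-z,np.ones_like(z)],-1)
    P=(P@c['c2w'].T)[...,:3]; P[z==0]=np.nan; return P
E
python3 - <<'E'
from h import *
print(ctrl.get_obs())
for n in ('scene','top','wrist'):
    c=shot(n,n+'0.png'); print(n,c.keys(),c['camera_matrix'].round(1).tolist(),c['c2w'].round(3).tolist()); np.save(n+'0.npy',cloud(c))
E
```

```text
pics
{'time_s': 0.0, 'qpos': array([ 1.13536078e+00,  3.00447528e-01,  1.52159432e+00, -2.41752594e-05,
        1.32071025e+00, -6.66059243e-02]), 'joint_vel': array([ 6.87830764e-04, -3.29250624e-04,  2.10824971e-04,  1.37024203e-03,
        7.12343775e-06,  6.50332625e-04]), 'tau': array([-2.60705401e-04, -5.31807518e+01, -3.52745819e+01,  7.08202645e-02,
        2.43411079e-02, -1.21746898e-04]), 'ee_pos': array([0.198194  , 0.51278135, 0.22389365]), 'eef_rot': array([-1.57074252e+00,  1.15842661e-03,  1.20197273e+00]), 'force': array([-0.27296906,  0.71726883, -0.18007098]), 'moment': array([-0.042001  ,  0.00201926,  0.01795975]), 'grip_width': 0.09403154323186705}
scene dict_keys(['img', 'range_z', 'camera_matrix', 'world_to_cam', 'c2w']) [[456.1, 0.0, 313.5], [0.0, 456.1, 242.6], [0.0, 0.0, 1.0]] [[0.898, 0.181, -0.4, 0.087], [-0.439, 0.412, -0.799, -0.666], [0.02, 0.893, 0.45, 0.452], [0.0, 0.0, 0.0, 1.0]]
top dict_keys(['img', 'range_z', 'camera_matrix', 'world_to_cam', 'c2w']) [[590.8, 0.0, 316.8], [0.0, 590.8, 230.6], [0.0, 0.0, 1.0]] [[0.116, 0.972, -0.204, 0.212], [-0.993, 0.112, -0.027, 0.018], [-0.003, 0.206, 0.979, 1.155], [0.0, 0.0, 0.0, 1.0]]
wrist dict_keys(['img', 'range_z', 'camera_matrix', 'mount', 'c2w']) [[416.6, 0.0, 318.2], [0.0, 416.6, 241.7], [0.0, 0.0, 1.0]] [[0.36, -0.898, -0.253, 0.124], [0.933, 0.346, 0.098, 0.542], [-0.001, -0.271, 0.963, 0.383], [0.0, 0.0, 0.0, 1.0]]
```

View pics/top0.png

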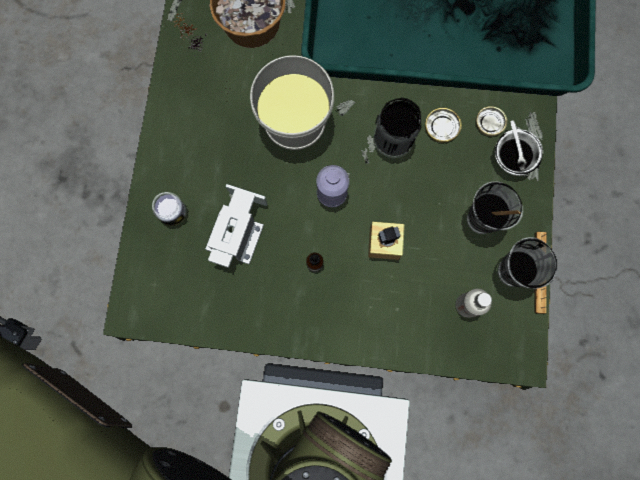

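View pics/scene0.png

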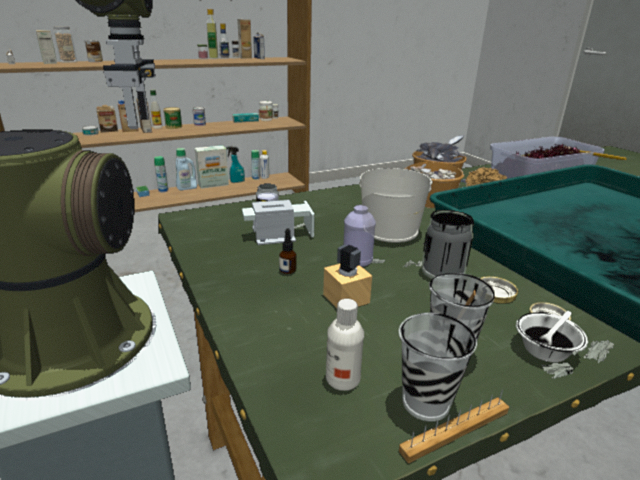

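The top view shows the bracket at about (232,230), the holder with the pin at (388,238), the dropper bottle at (315,262), the lilac bottle at (333,187), the jar at (168,208) and the white bottle at (477,303). The scene view agrees. Next I measure them.

Run:
```python
from h import *
P=np.load('top0.npy'); im=cv2.imread('pics/top0.png')
def rect(m,name,P=P):
    q=P[m]; q=q[~np.isnan(q[:,0])]; r=cv2.minAreaRect((q[:,:2]*1000).astype(np.float32)); print(name,len(q),'med',np.median(q,0).round(4),'rect',np.round(r[0],1),np.round(r[1],1),round(r[2],1)); return r
def box(u0,v0,u1,v1):
    m=np.zeros((480,640),bool); m[v0:v1,u0:u1]=1; return m
z=P[...,2]
rect(box(360,212,412,270)&(abs(z-.055)<.006),'holder')
# head top
m=box(360,212,412,270)&(z>.085); rect(m,'head'); print(np.nanmax(z[m]))
m=box(200,180,275,275)&(abs(z-.07)<.007); r=rect(m,'brackettop')
rect(box(200,180,275,275)&(z>.04),'bracket+strap')
for n,b in dict(dropper=(303,248,328,276),lilac=(312,160,355,213),jar=(148,188,190,226),white=(455,285,497,325)).items():
    q=P[box(*b)&(z>.05)]; print(n,np.median(q,0).round(3),q.max(0).round(3),q.min(0).round(3))
b=cv2.resize(im[175:285,195:415],None,fx=3.6,fy=3.6,interpolation=cv2.INTER_CUBIC); cv2.imwrite('pics/c1.png',b)
```

```text
holder 686 med [ 0.4343 -0.0812  0.0549] rect [442.7 -85.5] [61.1 60.8] 2.2
head 261 med [ 0.4413 -0.0843  0.0995] rect [442.7 -85.2] [24.2 36.6] 23.0
0.10564853797394624
brackettop 1249 med [0.4218 0.2112 0.0694] rect [429.6 209.1] [ 72.5 148.8] 79.1
bracket+strap 2258 med [0.4286 0.2086 0.0652] rect [430.7 207.1] [ 79.3 151.6] 79.2
dropper [0.384 0.046 0.066] [0.395 0.056 0.095] [0.377 0.037 0.052]
lilac [0.525 0.029 0.099] [0.566 0.06  0.12 ] [ 0.502 -0.001  0.05 ]
jar [0.451 0.333 0.059] [0.485 0.368 0.073] [0.429 0.313 0.05 ]
white [ 0.335 -0.248  0.092] [ 0.363 -0.232  0.13 ] [ 0.316 -0.28   0.05 ]
```

View pics/c1.png

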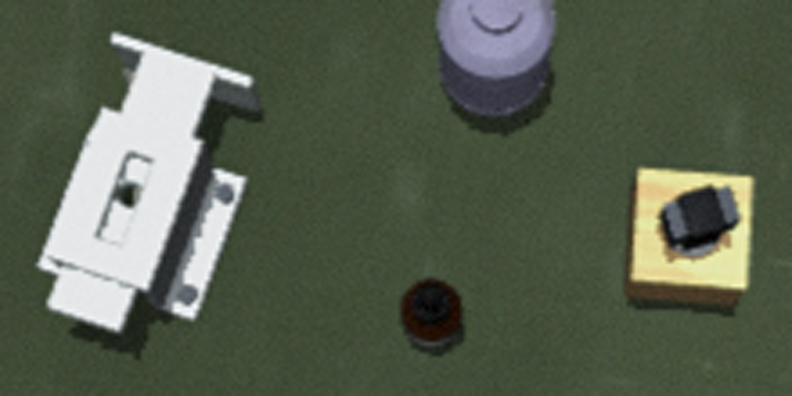

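The crop shows the slot running from about (140,155) to (110,240), with a dark hole near (128,192). The pin's buttons face lower-left and upper-right. I'll go above the bracket for a close look, aligning the jaws with the slot on the way.

>>> {"api": "jog_arm", "payload": {
  "targets": [
    [9.4,[-2.5,0.5,-4],0.15],
    [9.4,[-5,1,-8],0.3],
    [9.4,[-7.5,1.5,-12],0.45],
    [9.4,[-10,2,-16],0.6],
    [9.4,[-12.5,2.5,-20],0.75],
    [9.4,[-15,3,-24.5],0.9],
    [9.4,[-17.5,3.5,-28.5],1.05],
    [9.4,[-20,4,-32.6],1.2],
    [9.4,[-20,4,-32.6],1.35],
    [9.4,[-20,4,-32.6],1.49]
  ]
}}

```text
time_s: 1.15
ee_pos: [0.4308, 0.2076, 0.1841]
eef_rot: [-1.571, 0.001, -0.297]
force: [-0.3, 0.8, 0.2]
grip_width: 0.0944
```

>>> {"api": "jog_arm", "payload": {
  "targets": [
    [9.4,[0,0,0],0],
    [9.4,[0,0,0],0],
    [9.4,[0,0,0],0]
  ]
}}

```text
time_s: 1.45
ee_pos: [0.4301, 0.2092, 0.1844]
eef_rot: [-1.571, 0.0, -0.284]
force: [0.4, 0.3, 0.4]
grip_width: 0.094
```

Run:
```python
from h import *
o=ctrl.get_obs(); print(o['ee_pos'],o['eef_rot'],o['qpos'],o['time_s'],o['force'])
c=shot('wrist','w1.png'); np.savez('w1.npz',P=cloud(c),K=c['camera_matrix'],T=c['c2w'])
P=cloud(c); m=abs(P[...,2]-.07)<.004; print(m.sum())
```

```text
[0.43008655 0.2091635  0.18444028] [-1.57082137e+00  2.76001177e-05 -2.84159860e-01] [ 3.76048721e-01  1.79444559e-01  1.76771891e+00 -3.06533892e-06
  1.19446634e+00  6.60209707e-01] 1.45 [0.40049168 0.27205817 0.3843022 ]
9850
```

View pics/w1.png

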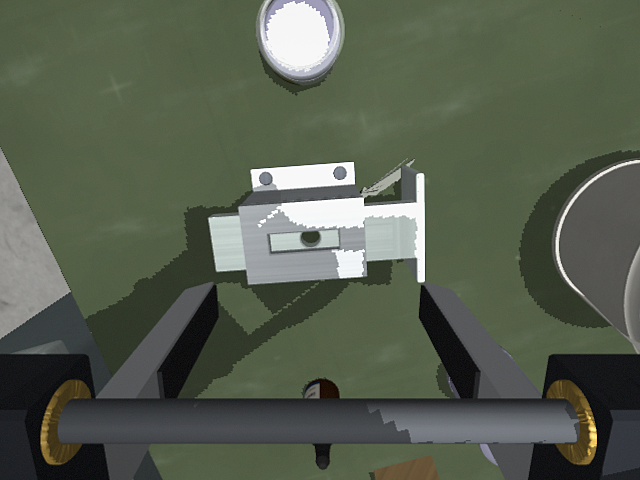

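The wrist view shows the slot over columns 269–340 and rows 232–252, with the hole near (311,238). Next I cast rays onto the plate plane and the strap plane.

Run:
```python
from h import *
d=np.load('w1.npz'); P,K,T=d['P'],d['K'],d['T']; im=cv2.imread('pics/w1.png')
def ray(u,v,z):
    r=T[:3,:3]@np.array([(u-K[0,2])/K[0,0],-(v-K[1,2])/K[1,1],-1]); return T[:3,3]+r*(z-T[2,3])/r[2]
m=np.zeros((480,640),bool); m[180:290,235:370]=1
z=P[...,2]; print('plate z',np.nanmedian(z[m&(abs(z-.07)<.006)]))
pl=(m&(abs(z-.07)<.004)).astype(np.uint8)
cs,h=cv2.findContours(pl,cv2.RETR_CCOMP,cv2.CHAIN_APPROX_NONE)
for k,c in enumerate(cs):
    if len(c)<40: continue
    q=np.array([ray(u,v,.07)[:2]*1000 for u,v in c[:,0]],np.float32); print('outer' if h[0,k,3]<0 else 'inner',len(c),cv2.minAreaRect(q), cv2.boundingRect(c))
s=P[228:258,262:346]; zz=s[...,2]
a=np.deg2rad(-17); 
for v in range(228,258,3): print(v,''.join('#' if abs(x-.07)<.004 else 's' if abs(x-.0605)<.004 else '.' for x in z[v,262:346]))
g=cv2.cvtColor(im,cv2.COLOR_BGR2GRAY); mk=(g<90).astype(np.uint8); mk[:233]=0; mk[252:]=0; mk[:,:290]=0; mk[:,335:]=0
n,l,st,ce=cv2.connectedComponentsWithStats(mk); 
for i in range(1,n):
    if st[i,4]>20: print(st[i],ce[i],ray(*ce[i],.0605))
cv2.imwrite('pics/c2.png',cv2.resize(im[180:290,200:430],None,fx=3.4,fy=3.4,interpolation=cv2.INTER_CUBIC))
```

```text
plate z 0.06906711643112803
outer 398 ((420.9770812988281, 214.27178955078125), (56.56064987182617, 83.71792602539062), 77.97665405273438) (238, 197, 129, 87)
inner 177 ((420.9842529296875, 214.33441162109375), (14.918519020080566, 48.97735595703125), 78.07633209228516) (268, 228, 73, 26)
228 ######################################################################.#############
231 #################################.##############........sssssssssssssssssssss#######
234 #######.ssssssssssssssssssssssssssssssss..................sssssssssssssssssss#######
237 #######.sssssssssssssssssssssssssssssss....................ssssssssssssssssss#######
240 ########ssssssssssssssssssssssssssssssss..................sssssssssssssssssss#######
243 ########ssssssssssssssssssssssssssssssssss..............sssssssssssssssssssss#######
246 ########.sssssssssssssssssssssssssssssssssssss.ss.ssssssssssssssssssssssssssss######
249 #########ssssssssssssssssssssssssssssssssssssss.sss........#.#######################
252 #########.s.###.##.#.###############################################################
255 ####################################################################################
[301 233  19  13 170] [309.86470588 237.28823529] [0.42477065 0.21331282 0.0605    ]
[290 248  45   4  75] [311.66666667 249.44      ] [0.42345044 0.20438162 0.0605    ]
```

View pics/c2.png

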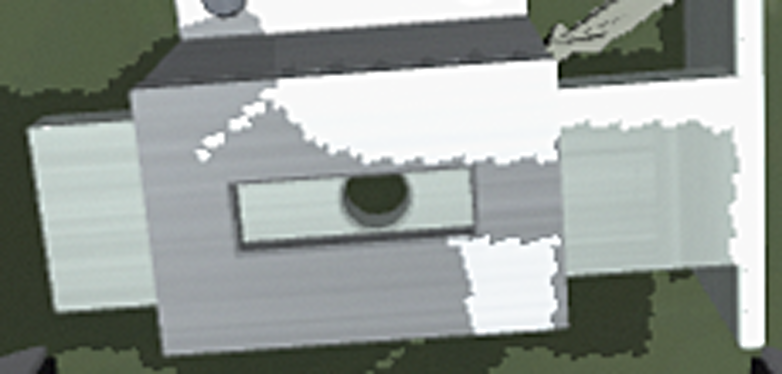

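The slot centre is (0.4210, 0.2143) with the bracket's x axis at -12°. The hole appears about 4 mm to the +x side. Now over the pin, with the jaws turned to its buttons.

>>> {"api": "jog_arm", "payload": {
  "targets": [
    [9.4,[1.2,0,-3.5],0.11],
    [9.4,[2.4,0,-7],0.22],
    [9.4,[3.5,0,-10.5],0.33],
    [9.4,[4.7,0,-14],0.44],
    [9.4,[5.9,0,-17.5],0.55],
    [9.4,[7.1,0,-21],0.66],
    [9.4,[8.3,0,-24.5],0.77],
    [9.4,[9.4,0,-27.9],0.886],
    [9.4,[9.4,0,-27.9],0.886],
    [9.4,[9.4,0,-27.9],0.886]
  ]
}}

```text
time_s: 2.5
ee_pos: [0.441, -0.0853, 0.1844]
eef_rot: [-1.571, 0.0, -1.173]
force: [-0.1, -0.6, 0.7]
grip_width: 0.0943
```

Run:
```python
from h import *
o=ctrl.get_obs(); print(o['ee_pos'],o['eef_rot'],o['time_s'],o['force'])
c=shot('wrist','w2.png'); P=cloud(c); z=P[...,2]
Ti=np.linalg.inv(T_tool(o))
def rep(m,n):
    q=P[m]; q=q@Ti[:3,:3].T+Ti[:3,3]; r=cv2.minAreaRect((q[:,[0,2]]*1000).astype(np.float32)); print(n,len(q),'tool x,z mm',r)
win=(abs(P[...,0]-.443)<.05)&(abs(P[...,1]+.085)<.05)
m=win&(z>.092)&(z<.115); print(np.nanmedian(z[m])); rep(m,'headtop'); rep(win&(z>.083)&(z<.115),'head+btn')
rep(win&(abs(z-.055)<.003),'holder')
rep(win&(abs(z-.061)<.002),'collar')
```

```text
[ 0.44103509 -0.08533035  0.18436752] [-1.57089009e+00  2.64360617e-04 -1.17263219e+00] 2.5 [-0.14633706 -0.62099377  0.72427679]
0.0992585342521571
headtop 2076 tool x,z mm ((-0.9829120635986328, 2.1871509552001953), (36.08578109741211, 23.899551391601562), 0.43118470907211304)
head+btn 2270 tool x,z mm ((-0.9829368591308594, 2.213425636291504), (36.081729888916016, 23.935443878173828), 0.7774945497512817)
holder 3958 tool x,z mm ((-0.8279953002929688, 1.64300537109375), (60.54690170288086, 60.25123977661133), 69.17237854003906)
collar 187 tool x,z mm ((-0.7399187088012695, 13.009239196777344), (8.762589454650879, 27.369735717773438), 89.73739624023438)
```

View pics/w2.png

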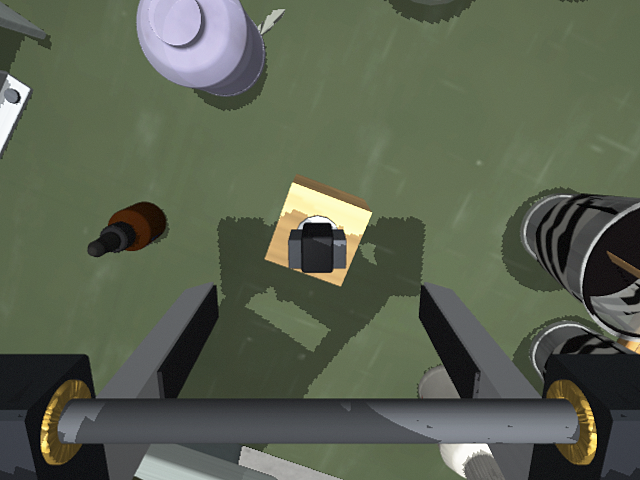

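The pin's head is centred at tool (-1, +2) mm and the jaws are aligned. Descend and grip.

>>> {"api": "jog_arm", "payload": {
  "targets": [
    [9.4,[-0.1,1.5,0.2],0],
    [9.4,[-0.1,3.5,0.2],0],
    [9.4,[-0.1,5.5,0.2],0],
    [9.4,[-0.1,7.5,0.2],0],
    [9.4,[-0.1,9,0.2],0],
    [9.4,[-0.1,9.9,0.2],0],
    [9.4,[-0.1,9.9,0.2],0],
    [6,[-0.1,9.9,0.2],0],
    [4.5,[-0.1,9.9,0.2],0],
    [4,[-0.1,9.9,0.2],0]
  ],
  "grip_force": 30
}}

```text
time_s: 3.55
ee_pos: [0.4429, -0.0836, 0.0861]
eef_rot: [-1.57, -0.001, -1.174]
force: [-0.3, 0.6, -0.1]
grip_width: 0.0733
```

>>> {"api": "jog_arm", "payload": {
  "targets": [
    [3.6,[0,0,0],0],
    [3.2,[0,0,0],0],
    [2.8,[0,0,0],0],
    [2.2,[0,0,0],0],
    [1.8,[0,0,0],0],
    [1.8,[0,0,0],0],
    [1.8,[0,0,0],0],
    [1.8,[0,0,0],0],
    [1.8,[0,0,0],0],
    [1.8,[0,0,0],0]
  ]
}}

```text
time_s: 4.55
ee_pos: [0.4426, -0.0836, 0.0856]
eef_rot: [-1.571, -0.0, -1.174]
force: [-1.4, 0.4, 5.3]
grip_width: 0.0249
```

>>> {"api": "jog_arm", "payload": {
  "targets": [
    [1.8,[0,-0.5,0],0],
    [1.8,[0,-1.5,0],0],
    [1.8,[0,-3,0],0],
    [1.8,[0,-4.5,0],0],
    [1.8,[0,-6,0],0],
    [1.8,[0,-7.5,0],0],
    [1.8,[0,-9,0],0],
    [1.8,[0,-10.5,0],0],
    [1.8,[0,-11.5,0],0],
    [1.8,[0,-11.5,0],0]
  ]
}}

```text
time_s: 5.55
ee_pos: [0.443, -0.0837, 0.2018]
eef_rot: [-1.569, -0.001, -1.174]
force: [0.3, 0.6, -2.0]
grip_width: 0.0249
```

Run:
```python
from h import *
o=ctrl.get_obs(); print(o['ee_pos'],o['eef_rot'],o['grip_width'],o['force'],o['moment'])
c=shot('wrist'); a=c['img'][:,:,::-1]; s=shot('scene')['img'][:,:,::-1]
cv2.imwrite('pics/c3.png',np.hstack([cv2.resize(a[180:400,210:430],(400,400)),cv2.resize(s[150:310,270:430],(400,400))]))
P=cloud(c); Ti=np.linalg.inv(T_tool(o)); q=P.reshape(-1,3)@Ti[:3,:3].T+Ti[:3,3]
for n,lo,hi in (('head',-.03,-.01),('collar',.019,.032)):
    k=q[(abs(q[:,0])<.03)&(abs(q[:,2])<.03)&(q[:,1]>lo)&(q[:,1]<hi)]
    print(n,len(k),np.nanmin(k,0).round(4),np.nanmax(k,0).round(4))
```

```text
[ 0.44300423 -0.083666    0.20181561] [-1.56896971e+00 -1.40100359e-03 -1.17398615e+00] 0.024921077006057443 [ 0.30469384  0.64803652 -2.00162887] [-0.0306035   0.08910528  0.04739204]
head 5500 [-0.0247 -0.03   -0.0125] [ 0.0246 -0.01    0.0122]
collar 782 [-0.0145  0.019   0.0042] [0.0158 0.0315 0.0157]
```

View pics/c3.png

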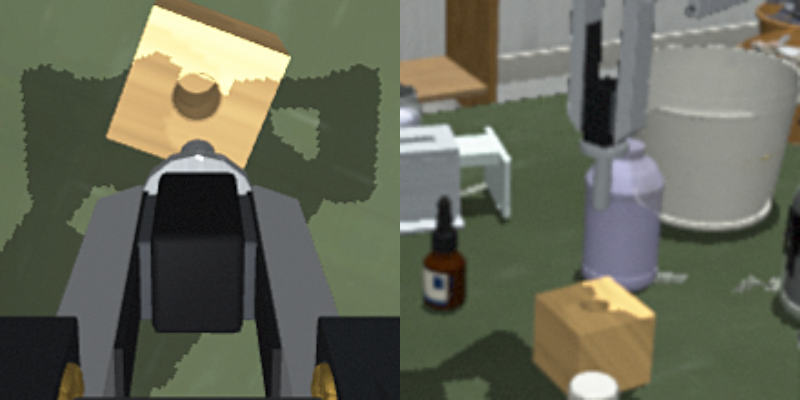

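The pin is out of the holder, upright and centred, with the buttons fully squeezed. Carrying it over the hole estimate and turning the jaws along the slot.

>>> {"api": "jog_arm", "payload": {
  "targets": [
    [1.8,[-3,0,1],-0.1],
    [1.8,[-6.5,0,2.3],-0.22],
    [1.8,[-10,0,3.5],-0.34],
    [1.8,[-14,0,4.9],-0.46],
    [1.8,[-18,0,6.3],-0.6],
    [1.8,[-22,0,7.7],-0.74],
    [1.8,[-26,0,9.1],-0.87],
    [1.8,[-28.1,0,9.8],-0.965],
    [1.8,[-28.1,0,9.8],-0.965],
    [1.8,[-28.1,0,9.8],-0.965]
  ]
}}

```text
time_s: 6.65
ee_pos: [0.424, 0.2134, 0.1996]
eef_rot: [-1.572, 0.001, -0.209]
force: [-0.4, -0.7, -0.8]
grip_width: 0.0247
```

>>> {"api": "jog_arm", "payload": {
  "targets": [
    [1.8,[0,0,0],0],
    [1.8,[0,0,0],0],
    [1.8,[0,1,0],0],
    [1.8,[0,2,0],0],
    [1.8,[0,3,0],0],
    [1.8,[0,4,0],0],
    [1.8,[0,5,0],0],
    [1.8,[0,5,0],0],
    [1.8,[0,5,0],0]
  ]
}}

```text
time_s: 7.55
ee_pos: [0.4244, 0.2135, 0.1503]
eef_rot: [-1.571, 0.0, -0.209]
force: [-0.1, 0.3, -1.3]
grip_width: 0.0248
```

Run:
```python
from h import *
o=ctrl.get_obs(); print(o['ee_pos'],o['eef_rot'],o['grip_width'],o['force'],o['moment'],o['time_s'])
c=shot('wrist'); a=c['img'][:,:,::-1]; cv2.imwrite('pics/c4.png',cv2.resize(a[140:400,180:460],None,fx=2.2,fy=2.2))
P=cloud(c); Ti=np.linalg.inv(T_tool(o)); q=P@Ti[:3,:3].T+Ti[:3,3]
# plate edges in tool frame
m=(abs(P[...,2]-.0695)<.003)&(abs(q[...,0])<.06)&(abs(q[...,2])<.06); print(cv2.minAreaRect((q[m][:,[0,2]]*1000).astype(np.float32)))
```

```text
[0.4243984  0.21349589 0.15034501] [-1.57096005e+00  2.50590115e-04 -2.08984594e-01] 0.024812814846387733 [-0.13002415  0.34612387 -1.27234988] [-0.07639052  0.07001828 -0.00740679] 7.55
((-3.603179931640625, -0.3316020965576172), (56.45193099975586, 84.30633544921875), 89.78926849365234)
```

View pics/c4.png

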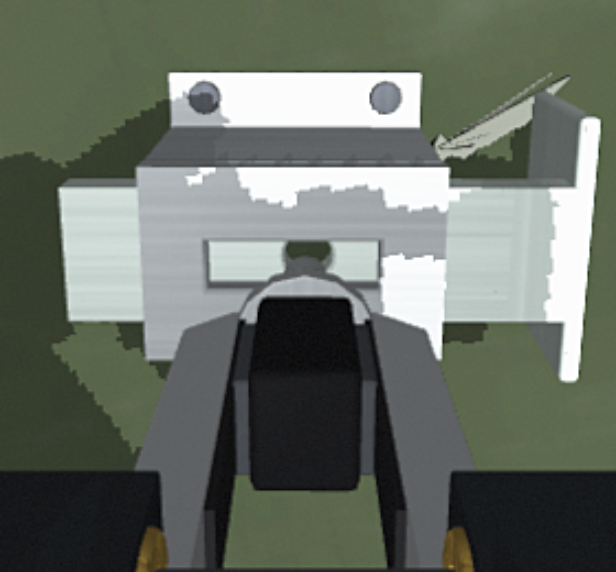

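The hole is visible straight ahead of the pin's tip, with offsets under 1 mm. Lowering gently into the slot's mouth.

>>> {"api": "jog_arm", "payload": {
  "targets": [
    [1.8,[0.05,0.3,-0.03],0],
    [1.8,[0.05,0.6,-0.03],0],
    [1.8,[0.05,0.8,-0.03],0],
    [1.8,[0.05,0.95,-0.03],0],
    [1.8,[0.05,1.05,-0.03],0],
    [1.8,[0.05,1.15,-0.03],0],
    [1.8,[0.05,1.25,-0.03],0],
    [1.8,[0.05,1.25,-0.03],0]
  ]
}}

```text
time_s: 8.4
ee_pos: [0.4248, 0.2131, 0.1378]
eef_rot: [-1.571, 0.0, -0.209]
force: [1.1, -0.5, -1.3]
grip_width: 0.0245
```

>>> {"api": "jog_arm", "payload": {
  "targets": [
    [1.8,[0,0.1,0],0],
    [1.8,[0,0.2,0],0],
    [1.8,[0,0.3,0],0],
    [1.8,[0,0.4,0],0],
    [1.8,[0,0.45,0],0],
    [1.8,[0,0.45,0],0]
  ]
}}

```text
time_s: 9.0
ee_pos: [0.4248, 0.2131, 0.1333]
eef_rot: [-1.571, 0.0, -0.209]
force: [0.2, -0.4, -1.6]
grip_width: 0.0243
```

No contact so far and the tip is in the slot. Now feeling for the strap's hole in small steps.

>>> {"api": "jog_arm", "payload": {
  "targets": [
    [1.8,[0,0.05,0],0],
    [1.8,[0,0.1,0],0],
    [1.8,[0,0.15,0],0],
    [1.8,[0,0.2,0],0],
    [1.8,[0,0.2,0],0]
  ]
}}

```text
time_s: 9.5
ee_pos: [0.4248, 0.2131, 0.1314]
eef_rot: [-1.571, 0.0, -0.209]
force: [0.4, 0.8, -1.8]
grip_width: 0.0247
```

>>> {"api": "jog_arm", "payload": {
  "targets": [
    [1.8,[0,0.05,0],0],
    [1.8,[0,0.1,0],0],
    [1.8,[0,0.15,0],0],
    [1.8,[0,0.2,0],0],
    [1.8,[0,0.2,0],0]
  ]
}}

```text
time_s: 10.0
ee_pos: [0.4248, 0.213, 0.1294]
eef_rot: [-1.571, 0.0, -0.209]
force: [-1.0, 0.6, -2.5]
grip_width: 0.0249
```

The tip is 3 mm below the strap's top with no resistance, so it's in the hole. Continuing.

>>> {"api": "jog_arm", "payload": {
  "targets": [
    [1.8,[0,0.1,0],0],
    [1.8,[0,0.2,0],0],
    [1.8,[0,0.3,0],0],
    [1.8,[0,0.4,0],0],
    [1.8,[0,0.5,0],0],
    [1.8,[0,0.5,0],0]
  ]
}}

```text
time_s: 10.6
ee_pos: [0.4248, 0.2131, 0.1243]
eef_rot: [-1.571, 0.0, -0.209]
force: [-0.0, -0.5, -1.5]
grip_width: 0.0244
```

>>> {"api": "jog_arm", "payload": {
  "targets": [
    [1.8,[0,0.2,0],0],
    [1.8,[0,0.4,0],0],
    [1.8,[0,0.6,0],0],
    [1.8,[0,0.8,0],0],
    [1.8,[0,1.0,0],0],
    [1.8,[0,1.0,0],0]
  ]
}}

```text
time_s: 11.2
ee_pos: [0.4247, 0.213, 0.1141]
eef_rot: [-1.571, 0.0, -0.209]
force: [0.3, 0.5, -2.0]
grip_width: 0.0249
```

>>> {"api": "jog_arm", "payload": {
  "targets": [
    [1.8,[0,0.2,0],0],
    [1.8,[0,0.4,0],0],
    [1.8,[0,0.6,0],0],
    [1.8,[0,0.8,0],0],
    [1.8,[0,1.0,0],0],
    [1.8,[0,1.0,0],0]
  ]
}}

```text
time_s: 11.8
ee_pos: [0.4247, 0.213, 0.1042]
eef_rot: [-1.571, 0.0, -0.209]
force: [0.1, 0.4, -1.9]
grip_width: 0.0248
```

Nearly seated, about 4 mm left. Taking the last bit in fine steps until there is light contact.

>>> {"api": "jog_arm", "payload": {
  "targets": [
    [1.8,[0,0.05,0],0],
    [1.8,[0,0.1,0],0],
    [1.8,[0,0.15,0],0],
    [1.8,[0,0.2,0],0],
    [1.8,[0,0.25,0],0],
    [1.8,[0,0.25,0],0]
  ]
}}

```text
time_s: 12.4
ee_pos: [0.4248, 0.2131, 0.1019]
eef_rot: [-1.571, 0.0, -0.209]
force: [0.2, -0.3, -2.0]
grip_width: 0.0248
```

>>> {"api": "jog_arm", "payload": {
  "targets": [
    [1.8,[0,0.03,0],0],
    [1.8,[0,0.06,0],0],
    [1.8,[0,0.08,0],0],
    [1.8,[0,0.08,0],0]
  ]
}}

```text
time_s: 12.8
ee_pos: [0.4248, 0.2131, 0.1011]
eef_rot: [-1.571, 0.0, -0.209]
force: [-0.2, 0.3, -1.9]
grip_width: 0.0251
```

>>> {"api": "jog_arm", "payload": {
  "targets": [
    [1.8,[0,0.03,0],0],
    [1.8,[0,0.06,0],0],
    [1.8,[0,0.06,0],0]
  ]
}}

```text
time_s: 13.1
ee_pos: [0.4248, 0.2131, 0.1007]
eef_rot: [-1.571, -0.0, -0.209]
force: [-1.5, -0.3, 1.7]
grip_width: 0.0246
```

>>> {"api": "jog_arm", "payload": {
  "targets": [
    [1.8,[0,0.03,0],0],
    [1.8,[0,0.05,0],0],
    [1.8,[0,0.05,0],0]
  ]
}}

```text
time_s: 13.4
ee_pos: [0.4249, 0.2131, 0.1006]
eef_rot: [-1.571, -0.0, -0.209]
force: [-3.9, -0.8, 8.4]
grip_width: 0.0247
```

>>> {"api": "jog_arm", "payload": {
  "targets": [
    [1.8,[0,0.03,0],0],
    [1.8,[0,0.05,0],0],
    [1.8,[0,0.05,0],0]
  ]
}}

```text
time_s: 13.7
ee_pos: [0.4249, 0.2132, 0.1005]
eef_rot: [-1.57, -0.0, -0.209]
force: [-6.7, -3.0, 14.6]
grip_width: 0.0248
```

The collar is seated: light contact of about 15 N, with the TCP at 0.1005. Relaxing slightly, opening, then retreating straight up.

>>> {"api": "jog_arm", "payload": {
  "targets": [
    [1.8,[0,-0.05,0],0],
    [1.8,[0,-0.05,0],0],
    [4,[0,-0.05,0],0],
    [6,[0,-0.05,0],0],
    [8,[0,-0.05,0],0],
    [8,[0,-0.05,0],0],
    [8,[0,-0.05,0],0],
    [8,[0,-0.05,0],0],
    [8,[0,-0.05,0],0]
  ]
}}

```text
time_s: 14.6
ee_pos: [0.4248, 0.2131, 0.1]
eef_rot: [-1.571, -0.0, -0.209]
force: [0.9, 0.2, 0.4]
grip_width: 0.0772
```

>>> {"api": "jog_arm", "payload": {
  "targets": [
    [8,[0,-1,0],0],
    [8,[0,-2.5,0],0],
    [8,[0,-4,0],0],
    [8,[0,-6,0],0],
    [8,[0,-8,0],0],
    [8,[0,-10,0],0],
    [8,[0,-10,0],0],
    [8,[0,-10,0],0]
  ]
}}

```text
time_s: 15.4
ee_pos: [0.4247, 0.213, 0.2]
eef_rot: [-1.571, -0.0, -0.209]
force: [-0.8, -0.0, 0.7]
grip_width: 0.08
```

Run:
```python
from h import *
o=ctrl.get_obs(); print(o['ee_pos'],o['grip_width'],o['force'],o['time_s'])
c=shot('wrist'); P=cloud(c); s=shot('scene')
cv2.imwrite('pics/c5.png',np.hstack([cv2.resize(c['img'][140:340,210:430,::-1],(440,400)),cv2.resize(s['img'][160:260,220:330,::-1],(360,400))]))
A=np.array([[.978,-.208],[.208,.978]]); q=(P[...,:2]-[.4210,.2143])@A.T*1000; z=P[...,2]
w=(abs(q)<25).all(-1)
print('head z',np.nanpercentile(z[w&(z>.085)],[50,95]),cv2.minAreaRect(q[w&(z>.105)&(z<.13)].astype(np.float32)),cv2.minAreaRect(q[w&(z>.09)&(z<.13)].astype(np.float32)))
m=w&(z>.0725)&(z<.08); print('collar',m.sum(),np.nanmedian(z[m]))
T=shot('top'); P=cloud(T);z=P[...,2]; P0=np.load('top0.npy')
for n,b in dict(dropper=(303,248,328,276),lilac=(312,160,355,213),jar=(148,188,190,226),white=(455,285,497,325)).items():
    sl=(slice(b[1],b[3]),slice(b[0],b[2])); print(n,np.nanmedian(abs(z[sl]-P0[sl][...,2])).round(4))
```

```text
[0.42473069 0.21302685 0.20003029] 0.07999371927076968 [-0.79915173 -0.0267139   0.72485324] 15.4
head z [0.29468878 0.2958954 ] ((3.757138252258301, 0.18007946014404297), (35.7413215637207, 23.672916412353516), 0.35842302441596985) ((3.8733348846435547, 0.1405630111694336), (23.646169662475586, 36.092689514160156), 89.92494201660156)
collar 240 0.07505676979871956
dropper 0.002
lilac 0.002
jar 0.4843
white 0.0019
```

View pics/c5.png

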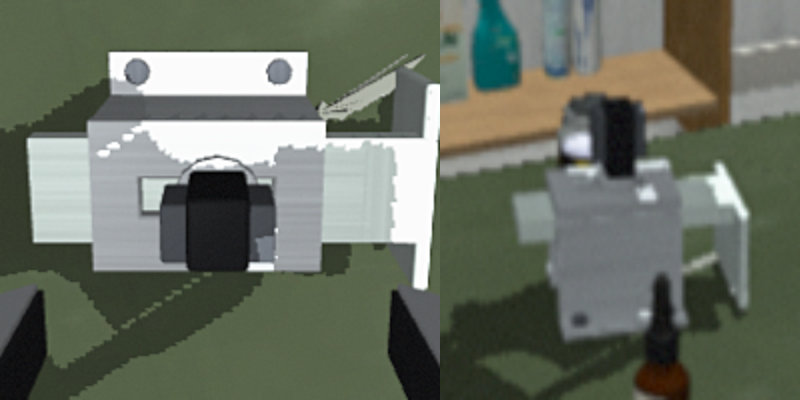

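The pin stands upright in the slot with its collar flat on the plate and the buttons 36 mm apart, so they are out. The jar reading of 0.48 comes from the arm blocking the top camera. Handing in.

```bash
python3 -c "
from station import ctrl; print(ctrl.hand_in())"
```

```text
the job is handed in; nothing more can be done
None
```

The pin is through the slot and the strap's hole, collar on the bracket, buttons released. I handed the job in at about 15.6 s; the hand-in gives no verdict.

I gripped the buttons with 30 N, lifted the pin out of the holder and turned the jaws along the slot. The hole was visible in the wrist camera about 4 mm to the +x side. So I went straight there and lowered in small steps, with no search along the slot. The pin met no resistance until its collar touched down, where the wrist force read about 15 N. I then eased off, opened the jaws and backed straight up.

**Checks after release:**
- **Position:** the pin is about +3.8 mm along the slot and 0.2 mm off its centre line.
- **Seating:** the collar's top reads 0.075 m, against 0.076 m expected when seated (the camera reads about 1 mm low). It looks upright in the pictures.
- **Buttons:** they measure 36 mm across both, so they are fully out. I could not see the balls under the strap.
- **Robot:** the gripper is open, 100 mm above the bracket and touching nothing.
- **Bystanders:** the dropper, lilac and white bottles read unchanged to 2 mm, which is the calibration limit. The jar's reading was off by 0.48 m, I believe because the arm blocked the top camera. I could not confirm its position, but the arm stayed well clear of it.

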